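# Hang the slotted pipette holder on its stud

## Robot

A 6-joint arm with a two-finger parallel gripper is mounted at the origin on a cart in front of the work surface, level with it; the furniture and walls round the work are solid. World frame = base frame: x ahead of the robot, y to its left, z up, the work surface at z = 0. Lengths are in m, angles in rad, forces in N, time in s.
With the tool pointing down it reaches from about 0.325 to 0.9 m from the base axis. Payload 3.5 kg.
Tool frame: the origin (TCP) lies between the finger pads; the fingertips stand 19 mm ahead of it and the grasp point (between the pads) is the TCP; z points along the fingers, y is the line along which they close (so a half turn about z gives the same grasp; the last joint's range is limited). The gripper opens to 85 mm and grips with 20 to 120 N. Pads are 22 mm wide; open, the fingers measure 114 mm over their backs; the gripper's body (76 mm by 85 mm) begins 54 mm behind the grasp point. The pads swing forward as they close: fully open they stand 13 mm farther back than shut.
Start: joints at [1.034, 0.276, -0.026, 1.268, 0, 1.467], TCP at [0.263, 0.567, 0.25] pointing down, gripper open.
Joint ranges: [-3.12, 3.12], [-0.85, 1.88], [-1.08, 1.24], [-1.95, 2.15], [-1.57, 1.53], [-3.14, 3.14]. Speed limits (rad/s): [2.57, 2.57, 3.14, 3.14, 3.14, 3.14].

## Interface

Orientations are given as a rotation vector (axis times angle).
In Python, from workcell import env gives the robot as it stands. Calls block until the motion is done:
- env.reach(position, orientation): joint-space move of the TCP to a pose.
- env.servo_line(position, feed=0.15, attitude=None, max_force=None): straight line of the TCP; attitude=None keeps the orientation; feed is the mean speed in m/s. With max_force (N) it stops when the force on the tool has changed by that much, and returns True; else False.
- env.set_joints(angles): joint-space move.
- env.gripper_to(opening, force=None): opening from 0.0 (shut) to 1.0 (fully open); force is the grip in N (None keeps the last); returns when the fingers have stopped.
- env.sleep(seconds).
- env.solve_ik(position, orientation): joint angles nearest the present ones, or None.
- env.get_image(name): name is "side" or "top"; returns (picture, depth): 384x512x3 uint8, red, green, blue; 384x512 float32, m along the optical axis (not along the pixel's ray), 0 where there is no reading.
- env.camera_model(name): a dict with "mtx" (3x3 intrinsics, pixels), "dist_coeffs" ([k1, k2, p1, p2, k3] as OpenCV has them; the pictures are not rectified), "R" (3x3) and "t" (3): a world point X has camera coordinates R X + t. Camera axes: x right, y down, z forward; pixel columns grow to the right and rows downward; lengths in m; the calibration is good to about 2 mm. A picture is of the moment at which its call begins. camera_model takes no time and is no camera call.
A pose or a line that the arm cannot do raises env.Unreachable and nothing moves.
- env.job_done(): hands the job in; it is judged then, once.
Readings, each from a call of its own:
- env.current_t(): time.
- env.current_joints(): joint angles.
- env.current_joint_vel(): joint speeds.
- env.current_tau(): joint torques, N m.
- env.current_eef_pos(): TCP position.
- env.current_tool_rot(): TCP orientation.
- env.current_wrist_force(): force on the tool from outside, world axes, zero at the start.
- env.current_ft_torque(): the same for the moment, N m.
- env.current_width(): opening from 0.0 (shut) to 1.0 (fully open).
- env.current_grip_force(): force on a finger pad.
Only numpy, scipy, OpenCV 4.12 (cv2) and the standard library are available. Lean on these libraries where they do the work, as an engineer would, in place of code of your own. Each camera call takes 0.05 s, during which the arm holds its last target. There are 200 camera calls.

## Task

Lift the slotted steel pipette holder by its black handle out of the grey parking block and hang it on the headed stud of the metal stand: slide the open side slot sideways over the neck of the stud, between its head and the board, as far as the slot goes, then let the holder down so that the stud sits in the notch at the end of the slot and carries it, upright and at rest. The stud is clamped at a height that was not measured, so find it by touch and work gently, never pressing the holder or the gripper hard against the stand, and leave the jar, the timer and the beaker where they are.

Things in the scene. Friction and masses are not known exactly. Their poses are not given: they have to be found in the camera images.
- hanger: The pipette holder: upright flat steel plate, 0.2 to 0.4 kg, 6 mm thick (x), 145 mm high (z), y = -28 to +22 mm below its side slot. Black handle on top, 18 (x) x 36 (y) mm, z = 141 to 187 mm, centred on x = y = 0. Two arms stick out 37 mm to -x at z = 45 to 61 mm. Origin: bottom edge, mid thickness. It starts upright in the parking block.
- hanger_slot (a point): On the hanger at y = 10, z = 99.75 mm, middle of the level run of its L-shaped slot, cut through the thickness: 10.5 mm high, floor z = 94.5, ceiling z = 105 mm, open at the +y edge, ended by an upright wall at y = -5.25 mm. At that end a notch, y = -5.25 to +5.25 mm, goes up from the ceiling to z = 115 mm. Axes as the hanger's.
- hanger_ear (a point): On the hanger at y = 31, z = 105 mm: underside of an ear that overhangs the slot's mouth. The flat slot ceiling runs on along it to y = 40 mm (round nose to 47.5 mm), while below the slot the plate ends at y = 22 mm. So the ear can be set down on the stud's neck from above, before the slot is slid on. Ear z = 105 to 120 mm. Axes as the hanger's.
- hanger_seat (a point): On the hanger at x = 0, y = 0, z = 111 mm of its frame: where the stud's axis lies when the stud is seated in the top of the notch. Axes as the hanger's.
- hanger_grip (a point): On the hanger at x = 0, y = 0, z = 165 mm of its frame: centre of the handle, gripped from above across its 18 mm (x) or its 36 mm (y). Axes as the hanger's.
- stand: Fixed metal stand. Origin on the worktop; z up. Foot 150 x 150 x 12 mm, x = -40 to +110 mm. Upright board 110 mm wide (y), 8 mm thick, front face at x = +10 mm looking to -x, top at z = 186 mm. The hanger hangs with its x and y axes along the stand's, arms away from the board, its plate in the 14 mm gap between the board and the stud's head.
- stud_ref (a point): On the stand at x = 3, y = 0, z = 165 mm. A headed stud sticks out of the board to -x: neck 8 mm diameter, x = +10 to -4 mm, then head 18 mm diameter, 5 mm thick. Its level axis has this y, but is clamped in an upright adjusting slot anywhere from 7 mm below to 7 mm above this point: not measured, does not change during the run. Axes as the stand's.
- parking_block: Fixed grey block 50 (x) x 90 (y) x 34 mm high. A slot in its top, 24 mm deep and about 8 mm wide, holds the hanger's bottom edge 10 mm above the worktop, axes along the block's. Origin: centre of the underside. Lift the hanger straight up to clear it.
- jar_a: White lidded jar, 62 mm wide, 86 mm high, upright, origin at its underside. Leave alone.
- timer: Small white timer lying flat, 64 x 64 x 18 mm, origin at its underside. Leave alone.
- beaker: Clear white plastic beaker, 69 mm wide, 76 mm high, upright, origin at its underside. Leave alone.

How it is judged:
By the outcome, as a careful person would: the job done as asked, in the order asked, and still so for the second after the job is handed in, with the robot touching nothing.
It also fails if it takes over 54 s, if anything falls off the work surface, if the arm or the gripper's body presses on something with over 40 N, if the wrist force passes 120 N, or if a joint passes its speed limit or range.

## Working session

There is one attempt and no reset: what is moved stays moved. The work goes in short steps, each a Python script; the robot and the scene stay as the last script left them, time stands still between calls to the robot, and variables do not carry over. Pictures are saved under pics/ and viewed, at most 10 in all, crops included, and the job is handed in when it is done.

```bash
mkdir -p pics
cat > h.py <<'E'
import numpy as np, cv2
from workcell import env
def cloud(name):
    img,d=env.get_image(name); m=env.camera_model(name)
    K=np.array(m["mtx"]);D=np.array(m["dist_coeffs"]);R=np.array(m["R"]);t=np.array(m["t"])
    v,u=np.mgrid[0:d.shape[0],0:d.shape[1]]
    n=cv2.undistortPoints(np.stack([u,v],-1).reshape(-1,1,2).astype(np.float64),K,D).reshape(d.shape+(2,))
    P=np.concatenate([n*d[...,None],d[...,None]],-1)
    W=(P-t)@R
    W[d==0]=np.nan
    return img,d,W
E
python3 - <<'E'
from h import *
for n in ("side","top"):
    i,d,W=cloud(n); cv2.imwrite(f"pics/{n}0.png",i[...,::-1]); np.savez(f"pics/{n}0.npz",i=i,d=d,W=W)
    m=env.camera_model(n); R=np.array(m["R"]);print(n,-R.T@np.array(m["t"]),R[2],(d==0).mean())
print(env.current_t(),env.current_tool_rot())
E
```

```text
side [-0.00721847 -0.95410858  0.73759828] [ 0.47653621  0.7088527  -0.52003952] 0.004247029622395833
top [ 0.39929534 -0.11280361  1.51085907] [ 0.12118106  0.01646409 -0.99249387] 0.004140218098958333
0.1 [-0.67596351 -3.06733724  0.00314079]
```

View pics/side0.png

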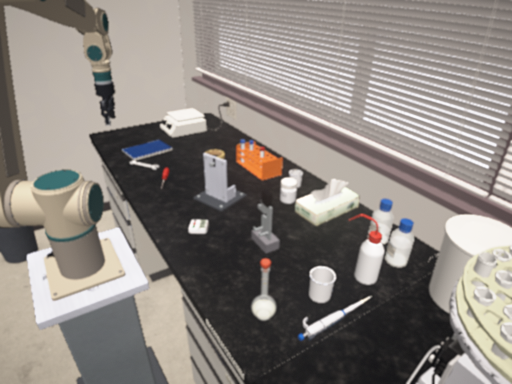

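View pics/top0.png

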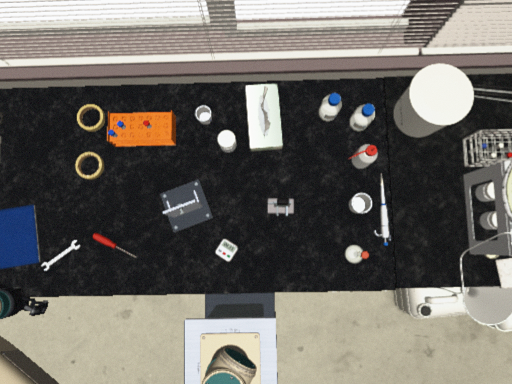

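The side view shows the stand at about (218,180) and the parked holder at (265,230). The top view shows them at (187,205) and (280,206), with the timer at (227,250). I'll zoom in and measure the points.

Run:
```python
from h import *
s=np.load("pics/side0.npz");t=np.load("pics/top0.npz")
c=lambda i,x,y,w,h:cv2.resize(i[y:y+h,x:x+w],(400,400*h//w),interpolation=cv2.INTER_CUBIC)
a=np.hstack([c(s['i'],185,140,60,75),c(s['i'],235,190,60,75)])
b=np.hstack([c(t['i'],150,170,75,75),c(t['i'],245,170,75,75)])
cv2.imwrite("pics/z1.png",a[...,::-1]);cv2.imwrite("pics/z2.png",b[...,::-1])
W=t['W']
for nm,(x0,y0,x1,y1) in dict(stand=(155,172,220,238),block=(258,190,302,224)).items():
    P=W[y0:y1,x0:x1].reshape(-1,3)
    for lo,hi in [(.006,.02),(.025,.04),(.05,.08),(.08,.135),(.14,.18),(.178,.215)]:
        q=P[(P[:,2]>lo)&(P[:,2]<hi)]
        if len(q)>4: print(nm,lo,hi,len(q),q.mean(0).round(4),cv2.minAreaRect((q[:,:2]*1000).astype(np.float32)))
W=s['W']
for nm,(x0,y0,x1,y1) in dict(stand=(190,145,247,210),block=(245,195,285,255)).items():
    P=W[y0:y1,x0:x1].reshape(-1,3)
    for lo,hi in [(-.01,.005),(.006,.02),(.025,.04),(.05,.08),(.08,.135),(.14,.18),(.178,.21)]:
        q=P[(P[:,2]>lo)&(P[:,2]<hi)]
        if len(q)>4: print('side',nm,lo,hi,len(q),q.mean(0).round(4),cv2.minAreaRect((q[:,:2]*1000).astype(np.float32)))
```

```text
stand 0.006 0.02 1429 [0.5493 0.143  0.0122] ((551.266845703125, 146.61741638183594), (230.19158935546875, 234.24578857421875), 88.81481170654297)
stand 0.025 0.04 26 [0.5368 0.1406 0.0321] ((548.2649536132812, 146.03684997558594), (58.06987380981445, 106.29299926757812), 20.986221313476562)
stand 0.05 0.08 76 [0.5484 0.1376 0.0629] ((551.2344360351562, 146.53953552246094), (56.734561920166016, 107.41519165039062), 19.705520629882812)
stand 0.08 0.135 76 [0.5254 0.137  0.1071] ((525.1679077148438, 137.9050750732422), (7.380451202392578, 108.50840759277344), 23.403417587280273)
stand 0.14 0.18 91 [0.5233 0.1378 0.1628] ((523.3516235351562, 135.74072265625), (32.91798400878906, 106.35296630859375), 34.1004753112793)
stand 0.178 0.215 98 [0.5285 0.1373 0.1856] ((528.2154541015625, 139.00503540039062), (9.580230712890625, 108.17019653320312), 18.79105567932129)
block 0.006 0.02 72 [ 0.5341 -0.1879  0.0078] ((535.7296142578125, -187.59576416015625), (153.7187042236328, 118.21688079833984), 88.67640686035156)
block 0.025 0.04 213 [ 0.5341 -0.1881  0.0344] ((538.2540283203125, -189.77885437
[... 2078 characters left out ...]
77001953125, -98.86231994628906), (329.3046875, 90.67301177978516), 49.526580810546875)
side block 0.05 0.08 118 [ 0.5242 -0.1919  0.0643] ((517.457763671875, -191.71188354492188), (37.36503219604492, 48.71487045288086), 6.06627082824707)
side block 0.08 0.135 153 [ 0.534  -0.1881  0.1097] ((535.9362182617188, -176.6380157470703), (75.99858856201172, 9.858478546142578), 86.79972839355469)
side block 0.14 0.18 99 [ 0.5324 -0.1927  0.1606] ((535.55029296875, -185.02536010742188), (17.511451721191406, 59.033653259277344), 0.02276274375617504)
side block 0.178 0.21 42 [ 0.5318 -0.1957  0.1861] ((529.5469360351562, -189.92945861816406), (15.423254013061523, 33.88501739501953), 24.495351791381836)
```

View pics/z1.png

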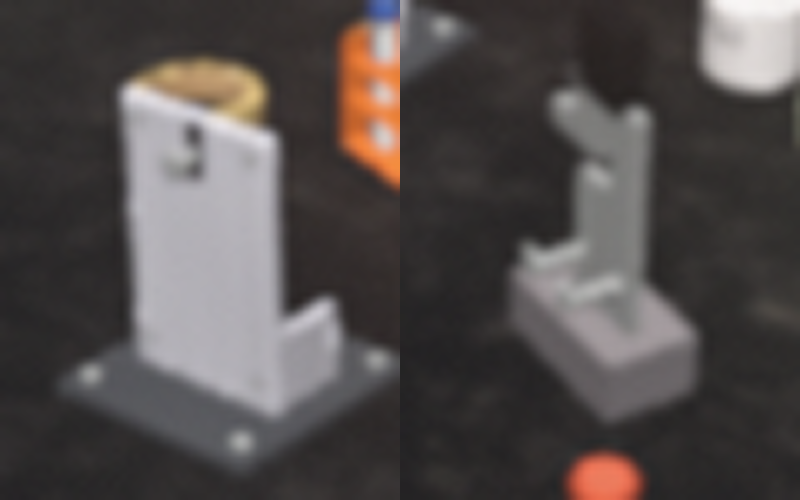

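View pics/z2.png

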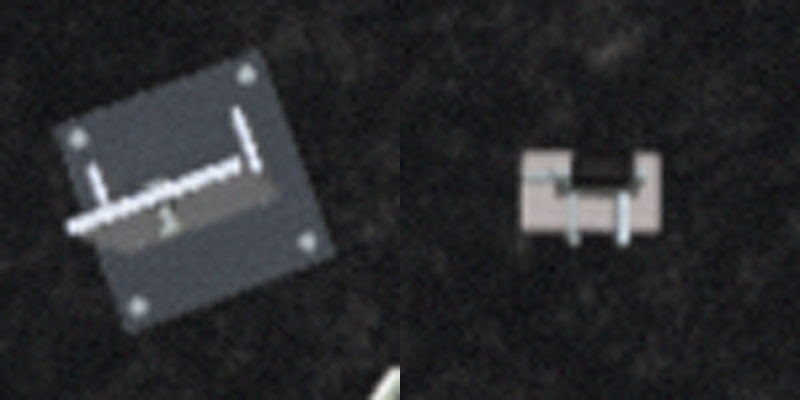

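The zooms show the board face and stud head near side pixel (212,164). The stand is turned by roughly +20°, and the holder's ear points to +y. I'll refine the stand pose with a board plane fit and the foot contour.

Run:
```python
from h import *
from scipy.spatial.transform import Rotation as Ro
s=np.load("pics/side0.npz");t=np.load("pics/top0.npz")
# foot contour, top
m=env.camera_model("top");K=np.array(m["mtx"]);D=np.array(m["dist_coeffs"]);R=np.array(m["R"]);T=np.array(m["t"]);C=-R.T@T
def cast(p,z):
    n=cv2.undistortPoints(np.float64(p).reshape(-1,1,2),K,D).reshape(-1,2);d=np.c_[n,np.ones(len(n))]@R
    return C+d*((z-C[2])/d[:,2])[:,None]
def blob(x0,y0,x1,y1,th):
    g=t['i'][y0:y1,x0:x1].max(2);b=cv2.morphologyEx((g>th).astype(np.uint8),cv2.MORPH_CLOSE,np.ones((5,5)))
    c=max(cv2.findContours(b,cv2.RETR_EXTERNAL,cv2.CHAIN_APPROX_NONE)[0],key=cv2.contourArea).reshape(-1,2)+[x0,y0]
    return c
print("foot",cv2.minAreaRect(np.float32(1000*cast(blob(155,172,220,238,52),.012)[:,:2])))
print("block",cv2.minAreaRect(np.float32(1000*cast(blob(262,192,300,218,75),.034)[:,:2])))
# board plane from side
W=s['W'][145:205,190:245];P=W.reshape(-1,3)
ok=(P[:,2]>.03)&(P[:,2]<.18)&(np.hypot(P[:,0]-.525,P[:,1]-.138)<.058);q=P[ok]
for _ in range(8):
    c=np.median(q[:,:2],0) if _==0 else q[:,:2].mean(0);u,sv,v=np.linalg.svd(q[:,:2]-c);r=(q[:,:2]-c)@v[1];q=q[abs(r)<max(.003,1.5*r.std())]
d=v[0]*np.sign(v[0][1]);phi=np.arctan2(-d[0],d[1]);e=(q[:,:2]-c)@d
print("face",len(q),c,np.degrees(phi),r.std(),e.min(),e.max())
W=t['W'][172:238,155:220].reshape(-1,3);q=W[abs(W[:,2]-.186)<.006];c=q[:,:2].mean(0);u,sv,v=np.linalg.svd(q[:,:2]-c);d=v[0]*np.sign(v[0][1]);e=(q[:,:2]-c)@d
print("top edge",len(q),c+d*(e.min()+e.max())/2,np.degrees(np.arctan2(-d[0],d[1])),e.min(),e.max())
Rt=Ro.from_rotvec(env.current_tool_rot()).as_matrix();print(Rt.round(3),env.current_wrist_force())
```

```text
foot ((544.0186157226562, 153.32290649414062), (150.5972442626953, 163.76756286621094), 19.75391960144043)
block ((529.5640258789062, -187.7532196044922), (91.23936462402344, 66.74674224853516), 88.71253204345703)
face 658 [0.52622156 0.13854798] 20.174661608840143 0.001421323225133429 -0.05393428513044097 0.0576036466390176
top edge 93 [0.52807746 0.13898399] 19.591415392536526 -0.053071454402167095 0.05515330534515382
[[-0.907  0.42  -0.001]
 [ 0.42   0.907 -0.002]
 [ 0.    -0.002 -1.   ]] [0.10416031 0.01480558 0.14260838]
```

```bash
cat >> h.py <<'E'
from scipy.spatial.transform import Rotation as Ro
def rot(phi):
    y=np.array([-np.sin(phi),np.cos(phi),0]);z=np.array([0,0,-1.])
    return Ro.from_matrix(np.c_[np.cross(y,z),y,z]).as_rotvec()
def st():print(round(env.current_t(),2),np.round(env.current_eef_pos(),4),np.round(env.current_wrist_force(),2),round(env.current_width(),3),env.current_grip_force())
PB=np.radians(-1.5);PS=np.radians(19.8);GH=.168
SO=np.array([.515,.1355]);ex=np.array([np.cos(PS),np.sin(PS)]);ey=np.array([-np.sin(PS),np.cos(PS)])
def sp(x,y,z):  # TCP for hanger origin at stand coords
    return np.r_[SO+x*ex+y*ey,z+GH]
E
python3 - <<'E'
from h import *
env.reach([.5365,-.1885,.29],rot(PB));st()
print(env.servo_line([.5365,-.1885,.178],feed=.12,max_force=8));st()
env.gripper_to(0.0,force=80);st()
print(env.servo_line([.5365,-.1885,.26],feed=.08,max_force=20));st()
i,d,W=cloud("side");cv2.imwrite("pics/l.png",cv2.resize(i[110:270,170:330],(600,600),interpolation=cv2.INTER_CUBIC)[...,::-1]);
E
```

```text
2.93 [ 0.5367 -0.1879  0.29  ] [-0.06  0.75  0.31] 0.998 0.0
False
4.02 [ 0.5372 -0.1888  0.1789] [ 0.26 -0.7  -0.34] 1.004 0.0
4.53 [ 0.5368 -0.1884  0.1786] [-0.45  0.92  3.8 ] 0.413 79.55294251441956
False
5.71 [ 0.536  -0.1883  0.2592] [ 0.73  0.2  -3.48] 0.411 79.78758573532104
```

View pics/l.png

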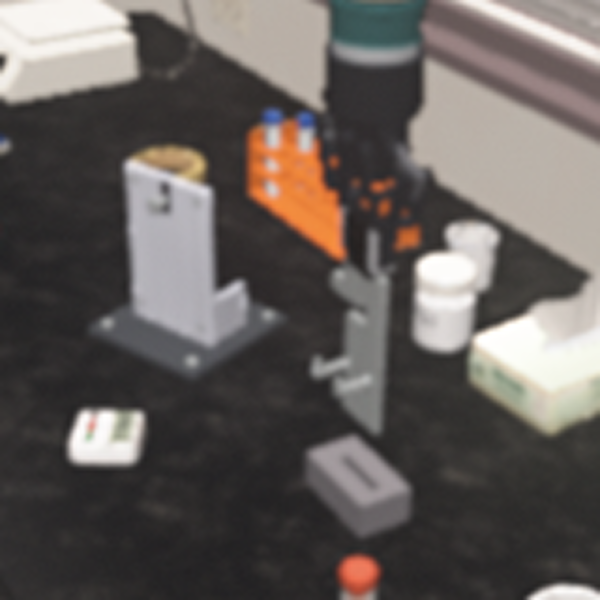

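The holder is held and upright, hanging clear of the block at picture (365,350). Next I carry it to the front of the stand and touch the board lightly.

Run:
```python
from h import *
env.servo_line(sp(-.045,-.035,.088),feed=.14,attitude=rot(PS));st()
env.servo_line(sp(-.018,-.035,.088),feed=.06,max_force=6);st()
for n,(x,y) in dict(side=(190,110),top=(145,160)).items():
    i,d,W=cloud(n);cv2.imwrite(f"pics/{n}a.png",i[...,::-1])
    globals()[n]=cv2.resize(i[y:y+90,x:x+60],(400,600),interpolation=cv2.INTER_CUBIC)
cv2.imwrite("pics/a.png",np.hstack([side,top])[...,::-1])
print(env.servo_line(sp(.012,-.035,.088),feed=.015,max_force=3))
p=env.current_eef_pos();st();print("stand xy",(p[:2]-SO)@ex,(p[:2]-SO)@ey)
```

```text
7.92 [0.4847 0.0868 0.256 ] [-0.33 -0.01 -3.13] 0.409 79.7391951084137
8.52 [0.51   0.0966 0.2558] [ 0.19 -0.71 -2.97] 0.412 79.74180579185486
True
10.17 [0.5329 0.105  0.2546] [ 0.13 -0.44 -2.04] 0.414 79.80477690696716
stand xy 0.006520327589113072 -0.03474061253428258
```

View pics/a.png

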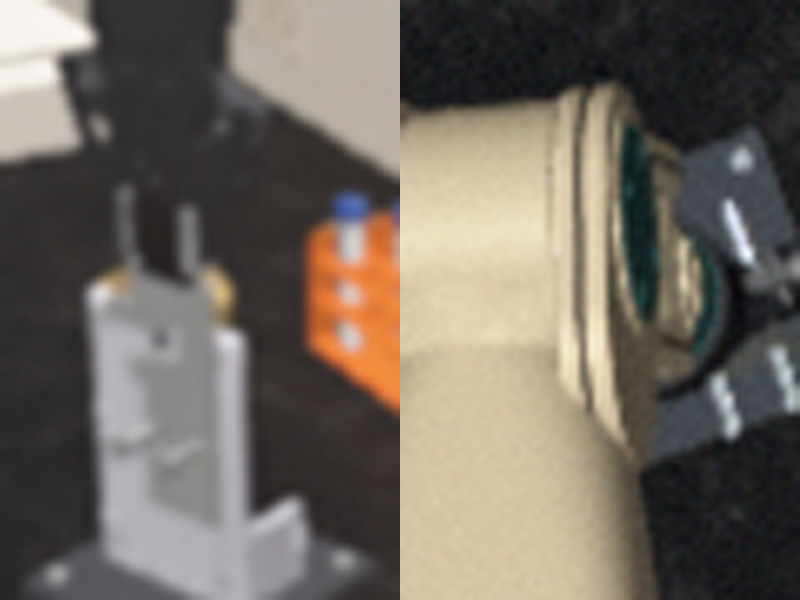

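The holder stands just in front of the board with its ear above the stud. The board contact came at stand x = 6.5 mm against 7 mm expected, so the pose is confirmed. Now I back off 4 mm and lower the ear.

Run:
```python
from h import *
env.servo_line(sp(.0025,-.035,.086),feed=.03);st()
print(env.servo_line(sp(.0025,-.035,.052),feed=.015,max_force=3))
p=env.current_eef_pos();st();print("stand",(p[:2]-SO)@ex,(p[:2]-SO)@ey,p[2]-GH)
env.sleep(.3);st()
i,d,W=cloud("side");cv2.imwrite("pics/b.png",cv2.resize(i[135:205,190:250],(600,600),interpolation=cv2.INTER_CUBIC)[...,::-1])
```

```text
10.43 [0.5286 0.1033 0.2535] [ 0.83 -0.59 -2.27] 0.412 79.80203747749329
True
11.98 [0.5292 0.1034 0.2284] [ 1.54 -0.1   4.66] 0.409 80.67826509475708
stand 0.0024852103033069194 -0.03503576231039852 0.060370403408715134
12.28 [0.5292 0.1034 0.2283] [ 0.41 -1.06  6.03] 0.409 80.67395210266113
```

View pics/b.png

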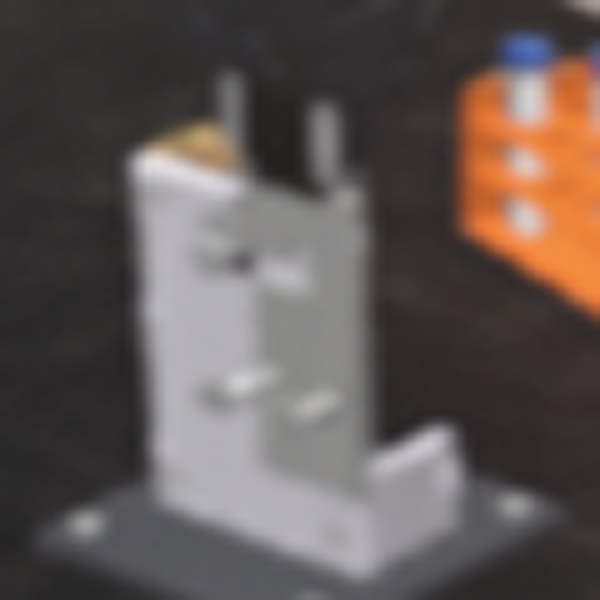

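The ear rests on the neck behind the stud head, around picture (215,240). Contact is at origin z ≈ 60.4 mm, so the stud is at about 161.4 mm, inside its range. I raise to mid-slot and slide on, guarded.

Run:
```python
from h import *
z=.0617
env.servo_line(sp(.0025,-.035,z),feed=.02);env.sleep(.2);st()
print(env.servo_line(sp(.0025,.009,z),feed=.015,max_force=4))
p=env.current_eef_pos();st();print("stand",(p[:2]-SO)@ex,(p[:2]-SO)@ey,p[2]-GH)
env.sleep(.2);st();f=np.array(env.current_wrist_force());print("fx,fy",f[:2]@ex,f[:2]@ey)
```

```text
12.85 [0.5287 0.1034 0.229 ] [ 0.5   0.46 -1.91] 0.411 79.82339859008789
True
15.16 [0.5157 0.1394 0.2287] [ 1.17 -1.22 -1.95] 0.411 80.00218033790588
stand 0.0019387958601356147 0.0033963158082989595 0.06074612459718981
15.36 [0.5149 0.1391 0.2277] [ 0.62 -2.35 -2.12] 0.41 79.97831225395203
fx,fy -0.21008859491910603 -2.420755973066444
```

The slot end was reached at y = 3.4 mm, where about 1.3 mm plus the stand's y error was expected. Back off 1.25 mm and lower.

Run:
```python
from h import *
env.servo_line(sp(.0025,.0021,.0612),feed=.02);env.sleep(.2);st()
print(env.servo_line(sp(.0025,.0021,.045),feed=.012,max_force=4))
p=env.current_eef_pos();st();print("stand",(p[:2]-SO)@ex,(p[:2]-SO)@ey,p[2]-GH)
env.sleep(.2);st();f=np.array(env.current_wrist_force());print("fx,fy",f[:2]@ex,f[:2]@ey)
i,d,W=cloud("side");cv2.imwrite("pics/c.png",cv2.resize(i[135:205,190:250],(600,600),interpolation=cv2.INTER_CUBIC)[...,::-1])
```

```text
15.82 [0.5164 0.1384 0.229 ] [-0.74 -0.34 -3.23] 0.41 80.02636671066284
True
16.7 [0.5166 0.1383 0.2188] [ 0.13 -0.17  3.95] 0.411 81.15312695503235
stand 0.0024570595695335277 0.0021132666533711544 0.0507586747139499
16.9 [0.5166 0.1383 0.2187] [0.56 0.37 6.18] 0.409 81.14048480987549
fx,fy 0.654185840399289 0.163012410637163
```

View pics/c.png

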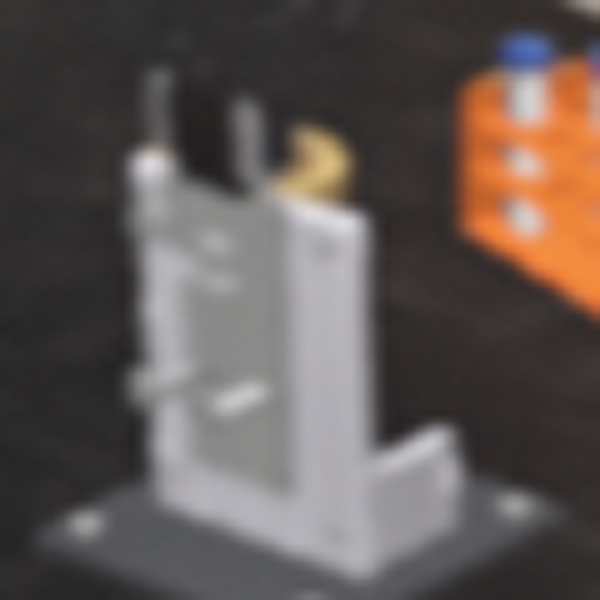

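It came down 10 mm, as the notch depth says, with the stud in the notch and the load on it. I'll relieve the load, release and retreat.

Run:
```python
from h import *
p=np.array(env.current_eef_pos())
env.servo_line(p+[0,0,.0003],feed=.01);st()
env.gripper_to(0.7);st()
env.servo_line(p+[0,0,.10],feed=.08,max_force=6);st()
env.servo_line(p+np.r_[-.08*ex,.12],feed=.15);env.sleep(1.0);st()
i,d,W=cloud("side");cv2.imwrite("pics/d.png",cv2.resize(i[130:210,180:260],(600,600),interpolation=cv2.INTER_CUBIC)[...,::-1])
```

```text
17.32 [0.5167 0.1383 0.2189] [0.71 0.2  1.09] 0.413 80.56366682052612
17.68 [0.5163 0.1383 0.2187] [-0.23  0.72 -0.56] 0.703 0.0
19.08 [0.5162 0.1383 0.318 ] [-0.65  0.36 -1.12] 0.704 0.0
20.78 [0.4413 0.1112 0.3387] [ 1.17 -0.09 -0.3 ] 0.701 0.0
```

View pics/d.png

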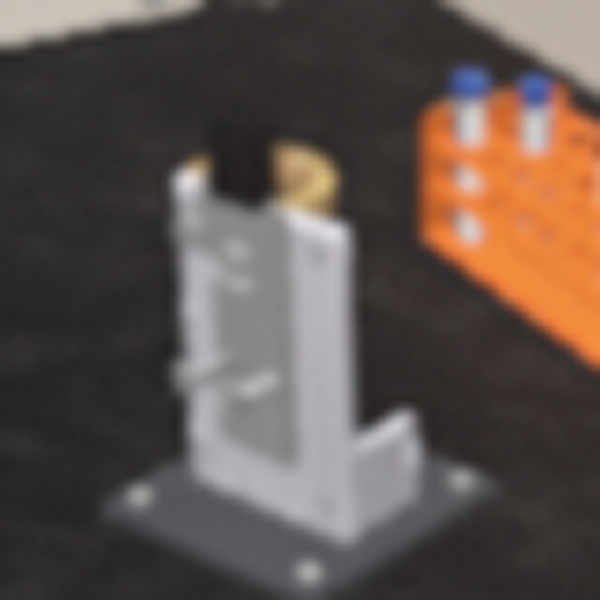

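The holder hangs upright and at rest on the stud, and the gripper is clear of it.

```bash
python3 -c "
from h import *
print(env.job_done())"
```

```text
the job is handed in; nothing more can be done
None
```

The holder hangs upright and at rest on the stud, seated in the slot's end notch; I handed the job in at about 21 s with the gripper clear and no contact made with the jar, timer or beaker.

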